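# Lay out the sections of a dismantled lens

### The arm

A 6-joint arm with a two-finger parallel gripper is mounted at the origin on the work surface. World frame = base frame: x ahead of the robot, y to its left, z up, the work surface at z = 0. Lengths are in m, angles in degrees, forces in N, time in s.
With the tool pointing down it reaches from about 0.275 to 0.85 m from the base axis. Payload 19 kg.
Tool frame: the origin (TCP) lies on the centre line of the jaws, within the pads' length; the fingertips stand 17 mm ahead of it and the grasp point (between the pads) lies 2 mm behind it; z points along the fingers, y is the line along which they close (so a half turn about z gives the same grasp; the last joint's range is limited). The gripper opens to 85 mm and grips with 20 to 120 N. Pads are 22 mm wide; open, the fingers measure 114 mm over their backs; the gripper's body (76 mm by 85 mm) begins 54 mm behind the grasp point. The pads swing forward as they close: fully open they stand 13 mm farther back than shut.
Start: joints at [-75.057, 8.623, 82.357, -0, 89.026, -7.678], TCP at [0.221, -0.531, 0.248] pointing down, gripper open.
Joint ranges: [-160.23, 160.23], [-39.13, 120.54], [6.94, 153.29], [-79.49, 259.48], [9.18, 160.14], [-161.06, 161.06]. Speed limits (degrees/s): [108.29, 108.29, 127.2, 172.46, 172.46, 172.46].

### API

Orientations are given as a 3x3 rotation matrix whose columns are the frame's x, y, z axes.
In Python, from bench import r, vision gives the robot as it stands.
- The arm moves only by the shell command python3 -m handwheel 'ROWS' [FORCE]. ROWS is JSON, a list of rows, each a list of 5 numbers: the gripper's target within -1 to 1 (fully open at 1, half-way at 0, shut at -1), then the shift along the world's x, y, z in units of 40 mm (1.0 is 40 mm), then the turn about the world's z in units of 8 degrees (1.0 is 8 degrees). In form: [[hand, tx, ty, tz, yaw], ...]. A call has 1 to 8 rows; each row is the pose to reach, as a shift and turn from the pose commanded when the call began; what a row does not reach only later rows make up. A row lasts 1/10 s, in which the tool goes at most 50 mm and 8.59 degrees, less where a joint would pass 70% of its speed; a pose out of reach is approached as far as the arm can. A call with a gripper value outside its range is refused whole. The fingers move at their own pace and stop on an object; FORCE is the grip in N (left out, the last holds). Time passes only in rows, so rows that repeat a pose let the fingers close. It gives the time, the measured TCP pose, the force, the opening and the grip force at its end, in the units of the state.
- r.read_state(): the state, without advancing time (a new reading comes with each control period).
- vision.capture(name): name is "side" or "top" or "wrist"; returns a dict with "img" (480x640x3 uint8, red, green, blue), "z_map" (480x640 float32, m along the optical axis (not along the pixel's ray), 0 where there is no reading), "vertical_fov" (degrees; the focal length in pixels is half the picture's height over the tangent of half this angle, whatever the lens; pixels are square), "cx", "cy" (the principal point, pixels), "rvec" (rotation vector, rad) and "tvec" (3), from world to camera coordinates, as OpenCV has them. Camera axes: x right, y down, z forward; pixel columns grow to the right and rows downward; lengths in m; the calibration is good to about 2 mm. A picture is of the moment at which its call begins.
- r.job_done(): hands the job in; it is judged then, once.
Trained networks look in a picture, given as the dict that the camera call returned (one of the last four; its "shot" number tells which), for a name from the list of things; names that differ only in an ending like _2 or _b are one class to them, and where a whole thing is asked for, a point or a joint stands for the part that bears it (a point fixed in the world has none). Each returns a list of dicts, best first, with "confidence" (0 to 1); they miss things now and then, are a little off and sometimes report something else, mostly with a low value. They report only what shows in the picture. A call takes as long as a camera call. They do not tell look-alikes from the thing itself.
- vision.look_for(label, picture): "extent" ([centre column, centre row, width, height] in pixels, round what is visible of it).
- vision.trace(label, picture): "pixels" (480x640 bool, what is visible of it) and "extent" ([centre column, centre row, width, height] in pixels, round what is visible of it).
The state is a dict: "clock": time; "joint_pos": joint angles; "joint_vel": joint speeds; "tau": joint torques, N m; "eef_pos": TCP position; "orientation": TCP orientation; "ft_force": force on the tool from outside, world axes, zero at the start; "wrist_torque": the same for the moment, N m; "opening": opening from 0.0 (shut) to 1.0 (fully open); "grip_force": force on a finger pad.
Only numpy, scipy, OpenCV 4.12 (cv2) and the standard library are available. Lean on these libraries where they do the work, as an engineer would, in place of code of your own. Each camera call takes 0.05 s, during which the arm holds its last target. There are 200 camera calls.

### The job

Take the stacked lens apart from the top down, one section at a time, and stand each section upright on the pad of its own colour, centred inside the white ring, before you take the next. Set the sections down gently, never dropping them or tipping them over, and leave the small amber jar where it stands.

Things in the scene. Friction and masses are not known exactly. Their poses are not given: they have to be found in the camera images.
- blue_center (a point): Centre (half-way up, on the axis) of the blue lens section: an upright solid round barrel, 26 mm diameter, 40 mm tall, black with ribs, a blue band round its top 10 mm and dark glass in the middle of its top face; top in the stack at the start. z is its axis, up; round, so its yaw does not matter.
- green_center (a point): Centre (half-way up, on the axis) of the green lens section: an upright solid round barrel, 38 mm diameter, 40 mm tall, black with ribs, a green band round its top 10 mm and dark glass in the middle of its top face; second from the top in the stack at the start. z is its axis, up; round, so its yaw does not matter.
- yellow_center (a point): Centre (half-way up, on the axis) of the yellow lens section: an upright solid round barrel, 50 mm diameter, 44 mm tall, black with ribs, a yellow band round its top 10 mm and dark glass in the middle of its top face; third from the top in the stack at the start. z is its axis, up; round, so its yaw does not matter.
- red_center (a point): Centre (half-way up, on the axis) of the red lens section: an upright solid round barrel, 62 mm diameter, 40 mm tall, black with ribs, a red band round its top 10 mm and dark glass in the middle of its top face; lowest in the stack at the start. z is its axis, up; round, so its yaw does not matter.
- blue_pad: Round blue parts pad, fixed to the bench, 66 mm diameter, 4 mm thick, flat on top, with a thin white ring of 50 mm inner diameter printed on it. Origin at the centre of its underside, on the bench; z up.
- green_pad: Round green parts pad, fixed to the bench, 78 mm diameter, 4 mm thick, flat on top, with a thin white ring of 62 mm inner diameter printed on it. Origin at the centre of its underside, on the bench; z up.
- yellow_pad: Round yellow parts pad, fixed to the bench, 90 mm diameter, 4 mm thick, flat on top, with a thin white ring of 74 mm inner diameter printed on it. Origin at the centre of its underside, on the bench; z up.
- red_pad: Round red parts pad, fixed to the bench, 102 mm diameter, 4 mm thick, flat on top, with a thin white ring of 86 mm inner diameter printed on it. Origin at the centre of its underside, on the bench; z up.
- stand: Fixed black rubber disc with a metal rim, 96 mm diameter, 10 mm high, on which the stack stands. Origin at the centre of its underside. The four sections stand loose on one another, red, yellow, green, blue from the bottom, narrower upwards, each up to 3 mm off the axis of the one below; the stack is 164 mm tall. Each section stands on the wider one below, so a ledge of about 6 mm lies just below it: fingertips must stay above the underside of the section they grip.
- vial_center (a point): Centre (half-way up) of a small loose amber glass jar with a black cap, 30 mm diameter, 55 mm tall, standing on the bench among the pads. Not to be moved. z is its axis, up.
Mind the look-alikes: they are no part of the job. What is shaped like the part that bears yellow_center but blue or purple is not meant.

How it is judged:
By the outcome, as a careful person would: the job done as asked, in the order asked, and still so for the second after the job is handed in, with the robot touching nothing.
It also fails if it takes over 115 s, if anything falls off the work surface, if the arm or the gripper's body presses on something with over 40 N, if the wrist force passes 120 N, or if a joint passes its speed limit or range.

## Working session

There is one attempt and no reset: what is moved stays moved. The work goes in short steps, Python scripts to look and compute and a shell command to move; the robot and the scene stay as the last step left them, time stands still between calls to the robot, and variables do not carry over. Pictures are saved under pics/ and viewed, at most 14 in all, crops included, and the job is handed in when it is done.

```bash
mkdir -p pics; ls
cat > h.py <<'E'
import numpy as np, cv2
from bench import r, vision
def K(d):
    f=240/np.tan(np.radians(d["vertical_fov"])/2); return f,d["cx"],d["cy"]
def world(d):
    f,cx,cy=K(d); R=cv2.Rodrigues(np.array(d["rvec"],float))[0]; t=np.array(d["tvec"],float).ravel()
    v,u=np.mgrid[:480,:640]; z=d["z_map"]
    P=np.stack([(u-cx)/f*z,(v-cy)/f*z,z],-1)-t
    W=P@R; W[z==0]=np.nan; return W
def proj(d,p):
    f,cx,cy=K(d); R=cv2.Rodrigues(np.array(d["rvec"],float))[0]; c=R@np.array(p)+np.array(d["tvec"],float).ravel()
    return c[0]/c[2]*f+cx,c[1]/c[2]*f+cy
def save(d,n): cv2.imwrite("pics/"+n+".png",d["img"][:,:,::-1])
E
python3 - <<'E'
from h import *
for n in("top","side"):
    d=vision.capture(n); save(d,n+"0"); W=world(d)
    R=cv2.Rodrigues(np.array(d["rvec"],float))[0]; print(n,-R.T@np.array(d["tvec"]).ravel(),R[2])
    for l in("blue_center","green_center","yellow_center","red_center","blue_pad","green_pad","yellow_pad","red_pad","stand","vial_center"):
        for o in vision.trace(l,d)[:4]:
            w=W[o["pixels"]]; w=w[~np.isnan(w[:,0])]
            top=w[w[:,2]>np.percentile(w[:,2],95)-.004] if len(w) else w
            print(l,round(o["confidence"],2),np.round(o["extent"]),len(w),np.round(np.median(w,0),3),np.round((top.min(0)+top.max(0))/2,4),np.round(top.max(0)-top.min(0),3))
print(r.read_state())
E
```

```text
pics
top [ 0.41830571 -0.01372879  0.84272092] [ 0.07383822  0.02324871 -0.99699921]
blue_center 0.61 [316. 253.  16.  18.] 307 [0.445 0.002 0.175] [0.4452 0.0018 0.1749] [0.024 0.024 0.005]
green_center 0.78 [316. 254.  28.  29.] 261 [0.444 0.001 0.134] [0.4468 0.0027 0.1536] [0.037 0.037 0.042]
yellow_center 0.97 [459. 339.  42.  32.] 1049 [ 0.314 -0.218  0.044] [ 0.3121 -0.223   0.0461] [0.05  0.049 0.006]
yellow_center 0.82 [318. 255.  31.  32.] 260 [0.446 0.003 0.094] [0.4484 0.0037 0.0951] [0.048 0.048 0.005]
yellow_center 0.76 [213. 313.  33.  35.] 941 [0.356 0.172 0.044] [0.3548 0.1757 0.0461] [0.048 0.049 0.007]
yellow_center 0.61 [262. 324.  33.  34.] 868 [0.338 0.094 0.044] [0.336  0.0963 0.0457] [0.049 0.05  0.006]
red_center 0.84 [316. 254.  36.  38.] 212 [ 0.443 -0.01   0.05 ] [0.4494 0.0039 0.0517] [0.056 0.059 0.006]
red_center 0.42 [316. 253.  34.  34.] 239 [0.45  0.009 0.095] [0.4477 0.0037 0.1139] [0.047 0.048 0.041]
blue_pad 0.65 [426. 139.  41.  40.] 1131 [ 0.646 -0.183  0.004] [ 0.646  -0.1828  0.0061] [0.064 0.065 0.006]
green_pad 0.9 [208. 248.  44.  46.] 1599
[... 2482 characters left out ...]
    8.90257521e+01, -7.67703977e+00]), 'joint_vel': array([-0.02409594,  0.05465331,  0.01408466,  0.0466859 ,  0.01513593,
       -0.0574052 ]), 'tau': array([-2.36230910e-03, -7.12809134e+01, -5.71048915e+01, -4.31925828e-04,
        1.35669048e-03, -3.45537205e-05]), 'eef_pos': array([ 0.22113815, -0.53074863,  0.24824314]), 'orientation': array([[ 9.23084225e-01,  3.84597859e-01,  8.33256804e-06],
       [ 3.84597854e-01, -9.23084215e-01,  1.49340050e-04],
       [ 6.51275254e-05, -1.34648756e-04, -9.99999989e-01]]), 'ft_force': array([-0.22045065, -0.01856985, -0.23725786]), 'wrist_torque': array([ 0.07202858, -0.00149636,  0.00527063]), 'grip_force': 0.0, 'opening': 0.9984438174440423}
```

View pics/top0.png

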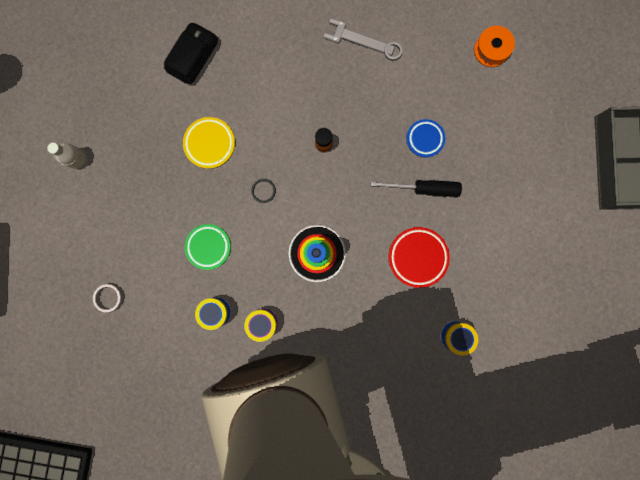

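Run:
```python
import cv2
a=cv2.imread("pics/side0.png")[190:390,200:460]
cv2.imwrite("pics/side0c.png",cv2.resize(a,None,fx=3,fy=3,interpolation=cv2.INTER_CUBIC))
```

```text
(no output)
```

View pics/side0c.png

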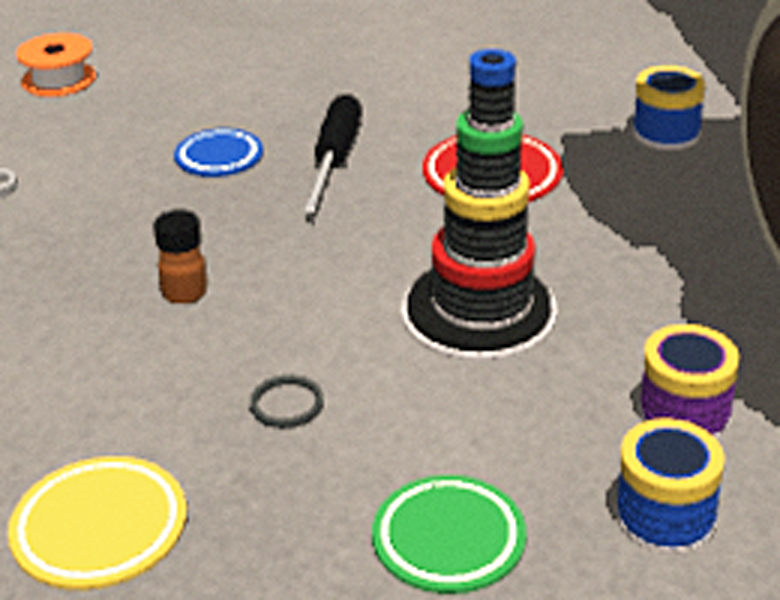

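The yellow look-alikes stand at top-view pixels (211,313) with a blue body, (260,325) purple, and (459,339) blue. The yellow section I want is third in the stack, at (316,254). The enlarged crop confirms it has a black ribbed body with a yellow band, so it's the one meant. The jar is at (324,140).

Next I'll move above the stack.

```bash
python3 -m handwheel '[[1,5.6,13.3,0.3,0],[1,5.6,13.3,0.3,0],[1,5.6,13.3,0.3,0],[1,5.6,13.3,0.3,0],[1,5.6,13.3,0.3,0],[1,5.6,13.3,0.3,0],[1,5.6,13.3,0.3,0],[1,5.6,13.3,0.3,0]]' 50
```

```text
clock: 1.9
eef_pos: [0.3765, -0.1603, 0.2569]
orientation: [[0.923, 0.384, 0.001], [0.384, -0.923, -0.0], [0.001, 0.001, -1.0]]
ft_force: [0.8, -0.9, 0.3]
opening: 0.999
grip_force: 0.0
```

```bash
python3 -m handwheel '[[0.1,0.4,1.0,0,0],[0.1,0.85,2.05,0,0],[0.1,1.3,3.1,0,0],[0.1,1.6,3.8,0,0],[0.1,1.7,4.1,0,0],[0.1,1.7,4.1,0,0]]'
cat > m.py <<'E'
from h import *
import sys
from scipy.optimize import least_squares
def top_circle(W,c,z,rad):
    "fit circle of known radius to the upper face's outline: (points with |z|<3mm near c)"
    m=(abs(W[...,2]-z)<.004)&(np.hypot(W[...,0]-c[0],W[...,1]-c[1])<rad+.012)
    p=W[m][:,:2]
    if len(p)<30: return None
    h=cv2.convexHull(p.astype(np.float32))[:,0]
    (x,y),rr=cv2.minEnclosingCircle(p.astype(np.float32))
    return np.round([x,y,rr,np.median(W[m][:,2])],4),len(p)
if __name__=="__main__":
    for n in sys.argv[1].split(","):
        d=vision.capture(n); save(d,sys.argv[2]+n); W=world(d)
        for a in sys.argv[3:]:
            x,y,z,rr=map(float,a.split(",")); print(n,a,top_circle(W,(x,y),z,rr))
    s=r.read_state(); print(s["clock"],s["eef_pos"],s["opening"])
E
python3 m.py wrist,top,side a 0.445,0.002,0.174,.013 0.447,.003,.134,.019 .447,.004,.094,.025 .45,.004,.05,.031
```

```text
clock: 2.5
eef_pos: [0.4445, 0.0029, 0.2565]
orientation: [[0.922, 0.387, -0.0], [0.387, -0.922, 0.0], [-0.0, -0.0, -1.0]]
ft_force: [-0.7, 0.0, -0.4]
opening: 0.549
grip_force: 0.0
wrist 0.445,0.002,0.174,.013 (array([0.4459, 0.0029, 0.0135, 0.1748]), 1622)
wrist 0.447,.003,.134,.019 (array([0.4474, 0.0029, 0.0191, 0.1347]), 1022)
wrist .447,.004,.094,.025 (array([0.4487, 0.0042, 0.025 , 0.0948]), 993)
wrist .45,.004,.05,.031 (array([0.45  , 0.0046, 0.031 , 0.0508]), 912)
top 0.445,0.002,0.174,.013 None
top 0.447,.003,.134,.019 None
top .447,.004,.094,.025 None
top .45,.004,.05,.031 None
side 0.445,0.002,0.174,.013 (array([0.4439, 0.0028, 0.0147, 0.1741]), 116)
side 0.447,.003,.134,.019 (array([0.4461, 0.0036, 0.0203, 0.1343]), 147)
side .447,.004,.094,.025 (array([0.4476, 0.006 , 0.0255, 0.0943]), 209)
side .45,.004,.05,.031 (array([0.4478, 0.0071, 0.0314, 0.0504]), 238)
2.65 [0.44405636 0.00090946 0.25660614] 0.5513971678605383
```

View pics/awrist.png

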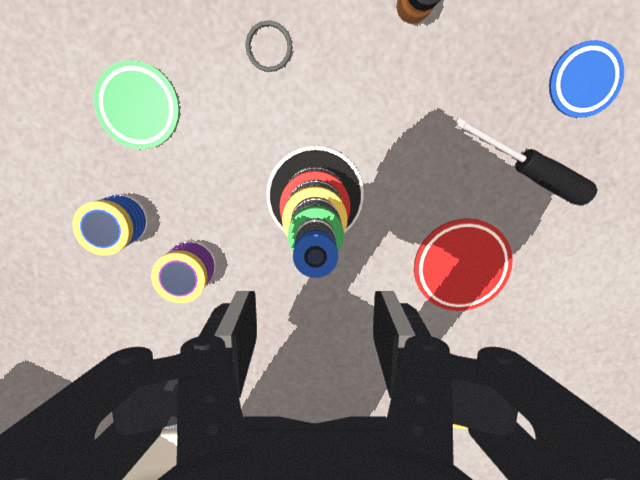

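```bash
python3 -m handwheel '[[0.1,0.04,0.04,-0.6,0],[0.1,0.04,0.04,-1.4,0],[0.1,0.04,0.04,-2.1,0],[0.1,0.04,0.04,-2.45,0],[0.1,0.04,0.04,-2.45,0],[-0.2,0.04,0.04,-2.45,0],[-1,0.04,0.04,-2.45,0],[-1,0.04,0.04,-2.45,0]]' 50; python3 -m handwheel '[[-1,0,0,0,0],[-1,0,0,0,0],[-1,0,0,0,0]]'
```

```text
clock: 3.45
eef_pos: [0.4463, 0.0031, 0.1598]
orientation: [[0.923, 0.384, 0.002], [0.384, -0.923, -0.0], [0.001, 0.001, -1.0]]
ft_force: [-2.4, -0.0, 8.7]
opening: 0.293
grip_force: 49.2
clock: 3.75
eef_pos: [0.4464, 0.0032, 0.1598]
orientation: [[0.923, 0.385, 0.002], [0.385, -0.923, -0.001], [0.001, 0.001, -1.0]]
ft_force: [-1.4, -0.4, 7.0]
opening: 0.283
grip_force: 49.2
```

```bash
python3 -m handwheel '[[-1,0,0,0.1,0],[-1,0,0,0.3,0],[-1,0,0,0.7,0],[-1,0,0,1.2,0],[-1,0,0,1.7,0],[-1,0,0,2.0,0],[-1,0,0,2.0,0]]'
python3 m.py side,wrist b 0.445,.003,.254,.013 0.447,.003,.134,.019 .447,.004,.094,.025 .6455,-.182,.004,.033 .4647,.191,.004,.039 .442,-.166,.004,.051
python3 - <<'E'
import cv2
a=cv2.imread("pics/bside.png")[130:330,260:460]
b=cv2.imread("pics/bwrist.png")
cv2.imwrite("pics/b.png",cv2.resize(cv2.hconcat([cv2.resize(a,(480,480)),b]),(800,343)))
E
```

```text
clock: 4.45
eef_pos: [0.4465, 0.0033, 0.2402]
orientation: [[0.923, 0.385, 0.003], [0.385, -0.923, -0.0], [0.002, 0.001, -1.0]]
ft_force: [-0.9, 0.2, -0.7]
opening: 0.292
grip_force: 49.1
side 0.445,.003,.254,.013 (array([0.4461, 0.0068, 0.0225, 0.2542]), 97)
side 0.447,.003,.134,.019 (array([0.4462, 0.0036, 0.0206, 0.1345]), 238)
side .447,.004,.094,.025 (array([0.4477, 0.0053, 0.0255, 0.0944]), 204)
side .6455,-.182,.004,.033 (array([ 0.6455, -0.182 ,  0.045 ,  0.0034]), 576)
side .4647,.191,.004,.039 (array([0.4647, 0.191 , 0.0511, 0.0036]), 2303)
side .442,-.166,.004,.051 (array([ 0.4419, -0.1663,  0.063 ,  0.0032]), 564)
wrist 0.445,.003,.254,.013 (array([0.4529, 0.0063, 0.0235, 0.2538]), 5420)
wrist 0.447,.003,.134,.019 (array([0.4472, 0.0027, 0.0194, 0.1349]), 2824)
wrist .447,.004,.094,.025 (array([0.4486, 0.0042, 0.025 , 0.0948]), 1145)
wrist .6455,-.182,.004,.033 (array([ 0.6455, -0.182 ,  0.0451,  0.0039]), 7967)
wrist .4647,.191,.004,.039 (array([0.4647, 0.191 , 0.051 , 0.0039]), 9997)
wrist .442,-.166,.004,.051 (array([ 0.442 , -0.166 ,  0.063 ,  0.0042]), 10838)
4.55 [0.44579012 0.00345121 0.2381151 ] 0.29088941799582596
```

View pics/b.png

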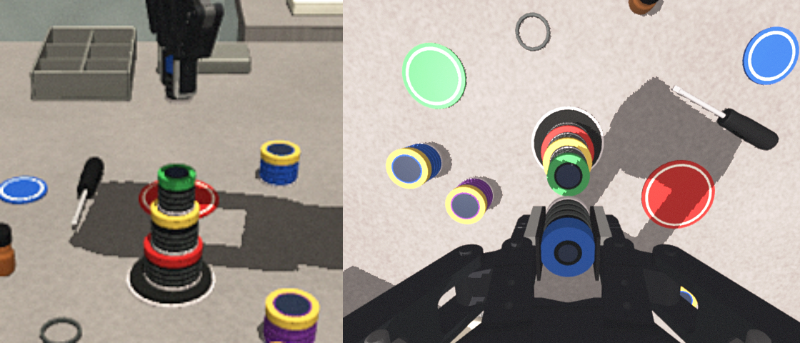

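Blue is held level between the fingers, at about (290,125) in the left view. Green, yellow and red are still standing undisturbed. Now I'll carry it to the blue pad.

```bash
python3 -m handwheel '[[-1,0.4,-0.4,0,0],[-1,1.2,-1.1,0,0],[-1,2.1,-1.95,0,0],[-1,3.0,-2.8,0,0],[-1,3.9,-3.6,0,0],[-1,4.6,-4.25,0,0],[-1,4.9,-4.55,0,0],[-1,5.0,-4.62,0,0]]'
python3 -m handwheel '[[-1,0,0,-0.4,0],[-1,0,0,-1.2,0],[-1,0,0,-2.1,0],[-1,0,0,-3.0,0],[-1,0,0,-3.8,0],[-1,0,0,-4.4,0],[-1,0,0,-4.7,0],[-1,0,0,-4.7,0]]'
cat > p.py <<'E'
from h import *
import sys
# pad centre in world from its traced pixels: mid of bounding, by ellipse of hull
for n in sys.argv[1].split(","):
    d=vision.capture(n); W=world(d); save(d,sys.argv[2]+n)
    for l in sys.argv[3:]:
        for o in vision.trace(l,d)[:1]:
            w=W[o["pixels"]]; w=w[abs(w[:,2]-.004)<.004]
            (x,y),rr=cv2.minEnclosingCircle(w[:,:2].astype(np.float32)); print(n,l,o["confidence"],round(x,4),round(y,4),round(rr,4),len(w))
s=r.read_state(); print(s["clock"],s["eef_pos"],s["opening"],s["ft_force"])
E
python3 p.py wrist,side c blue_pad
```

```text
clock: 5.35
eef_pos: [0.6464, -0.1827, 0.2361]
orientation: [[0.924, 0.383, -0.003], [0.383, -0.924, 0.001], [-0.002, -0.002, -1.0]]
ft_force: [-0.4, 0.7, -0.4]
opening: 0.285
grip_force: 49.2
clock: 6.15
eef_pos: [0.6449, -0.1806, 0.049]
orientation: [[0.923, 0.385, -0.003], [0.385, -0.923, 0.001], [-0.002, -0.002, -1.0]]
ft_force: [-0.1, 0.2, 0.7]
opening: 0.289
grip_force: 49.2
wrist blue_pad 0.75 0.6471 -0.1836 0.0337 8379
side blue_pad 0.82 0.6457 -0.1831 0.0355 377
6.35 [ 0.64652786 -0.18148052  0.05222763] 0.2881634594185307 [-0.39314609  0.50537773 -0.3830831 ]
```

View pics/cwrist.png

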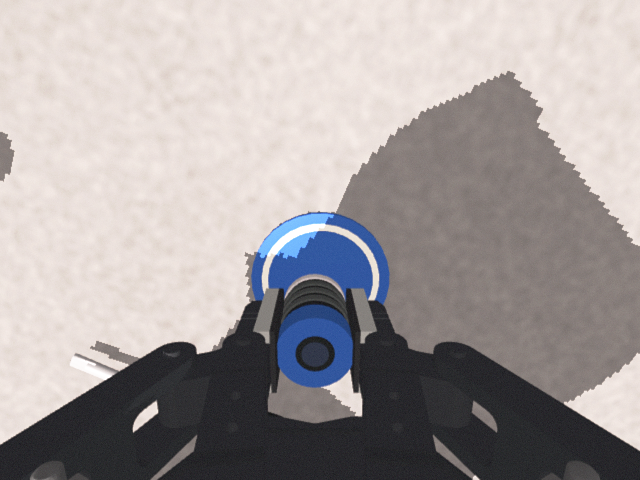

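```bash
python3 -m handwheel '[[-1,0,-0.04,-0.1,0],[-1,0,-0.04,-0.2,0],[-1,0,-0.04,-0.3,0],[-1,0,-0.04,-0.38,0],[-1,0,-0.04,-0.44,0],[-1,0,-0.04,-0.48,0],[-1,0,-0.04,-0.48,0]]'
python3 -m handwheel '[[-1,0,0,-0.02,0],[-1,0,0,-0.02,0]]'
python3 -m handwheel '[[-1,0,0,-0.02,0],[-1,0,0,-0.02,0]]'
```

```text
clock: 7.05
eef_pos: [0.6458, -0.1829, 0.0311]
orientation: [[0.923, 0.385, -0.0], [0.385, -0.923, 0.0], [-0.0, -0.0, -1.0]]
ft_force: [0.7, 0.2, -0.4]
opening: 0.286
grip_force: 49.2
clock: 7.25
eef_pos: [0.6459, -0.183, 0.0306]
orientation: [[0.923, 0.385, -0.0], [0.385, -0.923, 0.0], [0.0, -0.0, -1.0]]
ft_force: [-0.3, -0.5, -1.1]
opening: 0.289
grip_force: 49.2
clock: 7.45
eef_pos: [0.646, -0.183, 0.0299]
orientation: [[0.923, 0.385, 0.0], [0.385, -0.923, 0.0], [0.0, 0.0, -1.0]]
ft_force: [0.3, -0.6, 0.4]
opening: 0.289
grip_force: 49.3
```

```bash
for i in 1 2 3; do python3 -m handwheel '[[-1,0,0,-0.02,0],[-1,0,0,-0.02,0]]' | egrep 'eef|ft_'; done
```

```text
eef_pos: [0.6461, -0.183, 0.0298]
ft_force: [-3.3, 1.4, 10.0]
eef_pos: [0.6461, -0.183, 0.0298]
ft_force: [-8.1, 3.1, 18.5]
eef_pos: [0.6462, -0.183, 0.0297]
ft_force: [-11.9, 5.6, 27.3]
```

Contact came at the height I worked out. I'll ease the pressure off, then open.

```bash
python3 -m handwheel '[[-1,0,0,0.04,0],[-1,0,0,0.04,0],[-0.3,0,0,0.04,0],[-0.2,0,0,0.04,0],[-0.1,0,0,0.04,0],[0,0,0,0.04,0],[0,0,0,0.04,0]]' 20
python3 -m handwheel '[[0,0,0,0.3,0],[0,0,0,0.9,0],[0,0,0,1.7,0],[0,0,0,2.6,0],[0.2,0,0,3.5,0],[0.2,0,0,4.3,0],[0.2,0,0,4.8,0],[0.2,0,0,4.8,0]]'
python3 m.py wrist,side d .646,-.183,.044,.013
```

```text
clock: 8.75
eef_pos: [0.6459, -0.183, 0.0288]
orientation: [[0.923, 0.385, -0.0], [0.385, -0.923, 0.0], [-0.0, -0.0, -1.0]]
ft_force: [0.6, 0.0, 0.2]
opening: 0.499
grip_force: 0.0
clock: 9.55
eef_pos: [0.6467, -0.1832, 0.2256]
orientation: [[0.923, 0.385, 0.005], [0.385, -0.923, -0.002], [0.004, 0.004, -1.0]]
ft_force: [1.1, 0.2, 0.6]
opening: 0.604
grip_force: 0.0
wrist .646,-.183,.044,.013 (array([ 0.6461, -0.1835,  0.0133,  0.0448]), 793)
side .646,-.183,.044,.013 (array([ 0.6435, -0.1834,  0.0146,  0.0442]), 73)
9.65 [ 0.64586866 -0.1829405   0.22158308] 0.6021251650274801
```

View pics/dwrist.png

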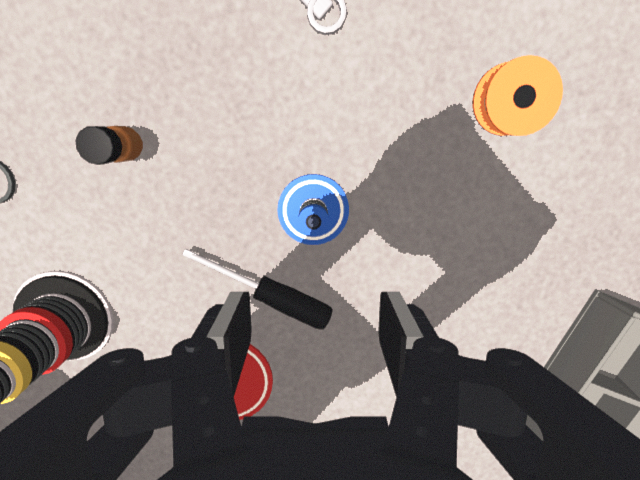

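Blue stands upright inside its ring at pixel (313,210). The jar at (100,145) hasn't moved. Next is green.

```bash
python3 -m handwheel '[[0.3,-0.6,0.55,0,0],[0.3,-1.4,1.3,0,0],[0.3,-2.3,2.15,0,0],[0.3,-3.2,3.0,0,0],[0.3,-4.0,3.75,0,0],[0.3,-4.6,4.3,0,0],[0.3,-4.97,4.65,0,0],[0.3,-4.97,4.65,0,0]]'
python3 -m handwheel '[[0.3,0,0,-0.3,0],[0.3,0,0,-0.8,0],[0.3,0,0,-1.3,0],[0.3,0,0,-1.5,0],[0.3,0,0,-1.5,0]]'
python3 m.py wrist e .4472,.0028,.134,.019 .4486,.0042,.094,.025 .45,.0046,.05,.031
```

```text
clock: 10.45
eef_pos: [0.4453, 0.0045, 0.2206]
orientation: [[0.922, 0.386, -0.001], [0.386, -0.922, 0.001], [-0.0, -0.001, -1.0]]
ft_force: [1.2, 0.0, -0.2]
opening: 0.649
grip_force: 0.0
clock: 10.95
eef_pos: [0.4468, 0.0027, 0.1593]
orientation: [[0.923, 0.384, -0.003], [0.384, -0.923, 0.001], [-0.003, -0.002, -1.0]]
ft_force: [0.8, -0.5, 0.2]
opening: 0.65
grip_force: 0.0
wrist .4472,.0028,.134,.019 (array([0.4472, 0.0026, 0.0196, 0.1349]), 5899)
wrist .4486,.0042,.094,.025 (array([0.4485, 0.0042, 0.0252, 0.0947]), 2202)
wrist .45,.0046,.05,.031 (array([0.4499, 0.0046, 0.0311, 0.0507]), 1759)
11.0 [0.44718847 0.00270705 0.16048261] 0.6488351610785069
```

```bash
python3 -m handwheel '[[0.3,0,0,-0.4,0],[0.3,0,0,-0.8,0],[0.3,0,0,-1.0,0],[0.3,0,0,-1.0,0],[0,0,0,-1.0,0],[-1,0,0,-1.0,0],[-1,0,0,-1.0,0],[-1,0,0,-1.0,0]]' 60; python3 -m handwheel '[[-1,0,0,0,0],[-1,0,0,0,0]]'
python3 -m handwheel '[[-1,0,0,0.1,0],[-1,0,0,0.3,0],[-1,0,0,0.7,0],[-1,0,0,1.2,0],[-1,0,0,1.7,0],[-1,0,0,2.1,0],[-1,0,0,2.3,0],[-1,0,0,2.3,0]]'
python3 m.py wrist f .4486,.0042,.094,.025 .45,.0046,.05,.031
python3 p.py wrist,side g green_pad
```

```text
clock: 11.8
eef_pos: [0.4477, 0.0029, 0.1221]
orientation: [[0.923, 0.385, 0.002], [0.385, -0.923, -0.0], [0.002, 0.001, -1.0]]
ft_force: [-0.1, 0.8, 6.7]
opening: 0.427
grip_force: 60.3
clock: 12.0
eef_pos: [0.4477, 0.0029, 0.1221]
orientation: [[0.923, 0.385, 0.002], [0.385, -0.923, -0.0], [0.002, 0.001, -1.0]]
ft_force: [-1.5, 0.8, 6.9]
opening: 0.425
grip_force: 60.3
clock: 12.8
eef_pos: [0.4475, 0.003, 0.2141]
orientation: [[0.923, 0.385, 0.002], [0.385, -0.923, -0.0], [0.001, 0.001, -1.0]]
ft_force: [0.4, -0.3, -1.9]
opening: 0.423
grip_force: 60.0
wrist .4486,.0042,.094,.025 (array([0.4485, 0.004 , 0.0252, 0.095 ]), 3818)
wrist .45,.0046,.05,.031 (array([0.4501, 0.0047, 0.031 , 0.0508]), 1179)
12.85 [0.4471363  0.00302533 0.21304559] 0.4254513304874672
wrist green_pad 0.74 0.4657 0.1925 0.0407 7589
side green_pad 0.85 0.4655 0.1917 0.0406 1604
13.05 [0.44682841 0.00307062 0.21221519] 0.4213369515190304 [-0.12856371 -0.46567558 -1.69618541]
```

```bash
python3 -m handwheel '[[-1,0.05,0.4,0,0],[-1,0.15,1.2,0,0],[-1,0.25,2.1,0,0],[-1,0.35,3.0,0,0],[-1,0.42,3.8,0,0],[-1,0.46,4.4,0,0],[-1,0.46,4.7,0,0],[-1,0.46,4.72,0,0]]'
python3 -m handwheel '[[-1,0,0,-0.4,0],[-1,0,0,-1.1,0],[-1,0,0,-2.0,0],[-1,0,0,-2.9,0],[-1,0,0,-3.6,0],[-1,0,0,-3.95,0],[-1,0,0,-4.1,0],[-1,0,0,-4.1,0]]'
python3 p.py wrist,side h green_pad
```

```text
clock: 13.85
eef_pos: [0.4652, 0.1927, 0.2124]
orientation: [[0.922, 0.386, -0.001], [0.386, -0.922, -0.0], [-0.001, -0.0, -1.0]]
ft_force: [-0.2, -0.6, -1.0]
opening: 0.426
grip_force: 60.2
clock: 14.65
eef_pos: [0.4658, 0.1915, 0.0492]
orientation: [[0.923, 0.384, -0.0], [0.384, -0.923, 0.0], [-0.0, -0.0, -1.0]]
ft_force: [-0.6, -0.3, -0.9]
opening: 0.426
grip_force: 60.2
wrist green_pad 0.75 0.4659 0.192 0.0389 9647
side green_pad 0.7 0.4652 0.1919 0.0399 1157
14.85 [0.46614996 0.19192967 0.05016809] 0.428402453238685 [ 0.47858622 -0.38121232 -0.47966041]
```

View pics/hwrist.png

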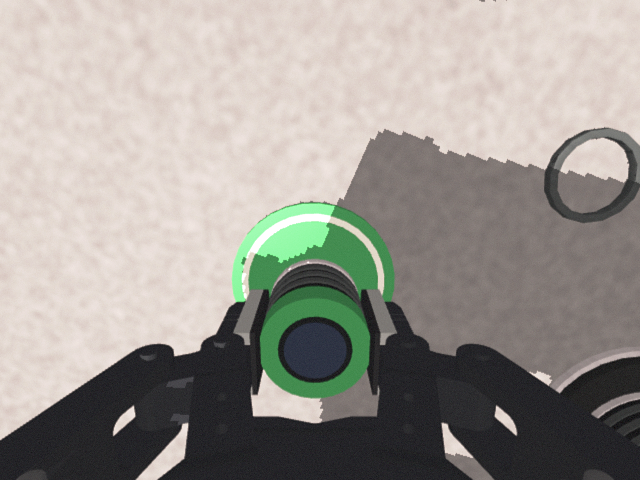

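Green is held upright over the middle of its pad, with its top at (315,350). I'll lower it.

```bash
python3 -m handwheel '[[-1,0,0,-0.1,0],[-1,0,0,-0.2,0],[-1,0,0,-0.28,0],[-1,0,0,-0.34,0],[-1,0,0,-0.38,0],[-1,0,0,-0.38,0]]'| egrep 'eef|ft_'
for i in 1 2; do python3 -m handwheel '[[-1,0,0,-0.02,0],[-1,0,0,-0.02,0]]' | egrep 'eef|ft_'; done
```

```text
eef_pos: [0.4654, 0.1918, 0.0335]
ft_force: [0.3, -0.3, -1.5]
eef_pos: [0.4655, 0.1918, 0.033]
ft_force: [0.3, 0.3, -0.7]
eef_pos: [0.4656, 0.1919, 0.0322]
ft_force: [0.1, 0.4, -0.8]
```

```bash
for i in 1; do python3 -m handwheel '[[-1,0,0,-0.02,0],[-1,0,0,-0.02,0]]' | egrep 'eef|ft_'; done
```

```text
eef_pos: [0.4657, 0.1919, 0.0321]
ft_force: [-5.0, -1.3, 11.4]
```

```bash
python3 -m handwheel '[[-0.1,0,0,0.02,0],[0,0,0,0.02,0],[0.1,0,0,0.02,0],[0.2,0,0,0.02,0],[0.25,0,0,0.02,0],[0.25,0,0,0.02,0]]' 20
python3 -m handwheel '[[0.25,0,0,0.3,0],[0.25,0,0,0.9,0],[0.3,0,0,1.7,0],[0.6,0,0,2.6,0],[0.6,0,0,3.3,0],[0.6,0,0,3.8,0],[0.6,0,0,4.0,0],[0.6,0,0,4.0,0]]'
python3 m.py wrist,side i .4655,.192,.044,.019; python3 p.py wrist ii green_pad
```

```text
clock: 16.65
eef_pos: [0.4655, 0.1918, 0.0321]
orientation: [[0.923, 0.385, -0.0], [0.385, -0.923, 0.0], [-0.0, -0.0, -1.0]]
ft_force: [-0.1, -0.1, -1.2]
opening: 0.621
grip_force: 0.0
clock: 17.45
eef_pos: [0.4658, 0.1919, 0.1932]
orientation: [[0.923, 0.385, 0.002], [0.385, -0.923, 0.001], [0.002, 0.0, -1.0]]
ft_force: [-0.3, -0.3, -0.6]
opening: 0.795
grip_force: 0.0
wrist .4655,.192,.044,.019 (array([0.4652, 0.1914, 0.0194, 0.0449]), 2050)
side .4655,.192,.044,.019 (array([0.465 , 0.1916, 0.0213, 0.0444]), 423)
17.55 [0.4651564  0.19172645 0.19132234] 0.8016082276481066
wrist green_pad 0.76 0.4655 0.1922 0.0404 4413
17.65 [0.46508511 0.19172597 0.19101447] 0.7988444912472445 [-0.32212738  0.2247433  -0.09117195]
```

View pics/iwrist.png

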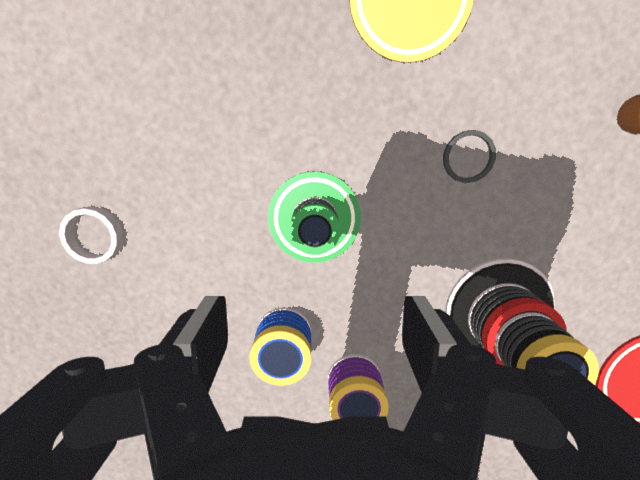

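Green stands centred in its ring at (314,217). Yellow, the black-bodied one on the stack, is next.

```bash
python3 -m handwheel '[[0.6,-0.05,-0.5,0,0],[0.6,-0.12,-1.3,0,0],[0.6,-0.2,-2.2,0,0],[0.6,-0.28,-3.1,0,0],[0.6,-0.36,-3.9,0,0],[0.6,-0.42,-4.45,0,0],[0.6,-0.42,-4.69,0,0],[0.6,-0.42,-4.69,0,0]]'
python3 -m handwheel '[[0.6,0,0,-0.3,0],[0.6,0,0,-0.8,0],[0.6,0,0,-1.2,0],[0.6,0,0,-1.5,0],[0.6,0,0,-1.5,0]]'
python3 m.py wrist j .4485,.0041,.094,.025 .45,.0046,.05,.031
```

```text
clock: 18.45
eef_pos: [0.4486, 0.0036, 0.1917]
orientation: [[0.924, 0.383, -0.001], [0.383, -0.924, 0.0], [-0.001, -0.001, -1.0]]
ft_force: [-0.3, 0.6, 0.9]
opening: 0.797
grip_force: 0.0
clock: 18.95
eef_pos: [0.4479, 0.0051, 0.1303]
orientation: [[0.923, 0.386, -0.003], [0.386, -0.923, 0.001], [-0.002, -0.002, -1.0]]
ft_force: [-0.6, 0.3, 0.5]
opening: 0.799
grip_force: 0.0
wrist .4485,.0041,.094,.025 (array([0.4485, 0.0039, 0.0254, 0.0949]), 8946)
wrist .45,.0046,.05,.031 (array([0.4501, 0.0047, 0.031 , 0.0508]), 2259)
19.0 [0.4484405  0.00484449 0.13148082] 0.8001727176879605
```

```bash
python3 -m handwheel '[[0.6,0,0,-0.4,0],[0.6,0,0,-0.9,0],[0.6,0,0,-1.2,0],[0.6,0,0,-1.3,0],[0.3,0,0,-1.3,0],[-1,0,0,-1.3,0],[-1,0,0,-1.3,0],[-1,0,0,-1.3,0]]' 70; python3 -m handwheel '[[-1,0,0,0,0],[-1,0,0,0,0]]'
python3 -m handwheel '[[-1,0,0,0.1,0],[-1,0,0,0.3,0],[-1,0,0,0.7,0],[-1,0,0,1.2,0],[-1,0,0,1.7,0],[-1,0,0,2.2,0],[-1,0,0,2.5,0],[-1,0,0,2.5,0]]'
python3 m.py wrist k .45,.0046,.05,.031
python3 p.py wrist,side l yellow_pad
```

```text
clock: 19.8
eef_pos: [0.4493, 0.0042, 0.0811]
orientation: [[0.923, 0.385, 0.002], [0.385, -0.923, -0.0], [0.001, 0.001, -1.0]]
ft_force: [-0.6, 1.0, 7.9]
opening: 0.567
grip_force: 72.6
clock: 20.0
eef_pos: [0.4493, 0.0042, 0.0811]
orientation: [[0.923, 0.385, 0.002], [0.385, -0.923, -0.0], [0.002, 0.001, -1.0]]
ft_force: [-1.0, 1.6, 7.7]
opening: 0.565
grip_force: 72.6
clock: 20.8
eef_pos: [0.4493, 0.0041, 0.1818]
orientation: [[0.923, 0.385, 0.003], [0.385, -0.923, -0.0], [0.002, 0.001, -1.0]]
ft_force: [0.3, 0.9, -1.7]
opening: 0.564
grip_force: 72.3
wrist .45,.0046,.05,.031 (array([0.4501, 0.0045, 0.0311, 0.051 ]), 4304)
20.85 [0.44887513 0.004219   0.18049588] 0.5656711134334134
side yellow_pad 0.95 0.644 0.1903 0.0457 1976
21.05 [0.44834334 0.00426315 0.17925822] 0.5657074481890709 [ 0.80419867  0.5252018  -2.31097159]
```

```bash
python3 -m handwheel '[[-1,0.4,0.38,0,0],[-1,1.2,1.14,0,0],[-1,2.0,1.9,0,0],[-1,2.9,2.75,0,0],[-1,3.8,3.6,0,0],[-1,4.5,4.26,0,0],[-1,4.8,4.55,0,0],[-1,4.9,4.64,0,0]]'
python3 -m handwheel '[[-1,0,0,-0.3,0],[-1,0,0,-0.9,0],[-1,0,0,-1.6,0],[-1,0,0,-2.3,0],[-1,0,0,-2.8,0],[-1,0,0,-3.05,0],[-1,0,0,-3.15,0],[-1,0,0,-3.15,0]]'
python3 p.py wrist,side m yellow_pad
```

```text
clock: 21.85
eef_pos: [0.6452, 0.1911, 0.1783]
orientation: [[0.923, 0.386, -0.002], [0.386, -0.923, -0.0], [-0.002, -0.001, -1.0]]
ft_force: [-0.3, -0.9, -2.5]
opening: 0.572
grip_force: 72.4
clock: 22.65
eef_pos: [0.6446, 0.1895, 0.0544]
orientation: [[0.923, 0.384, 0.0], [0.384, -0.923, 0.0], [0.0, -0.0, -1.0]]
ft_force: [0.2, 1.2, -1.0]
opening: 0.563
grip_force: 72.4
wrist yellow_pad 0.87 0.6454 0.1903 0.0462 12095
side yellow_pad 0.58 0.644 0.1887 0.0472 1488
22.85 [0.64511782 0.18985447 0.05526522] 0.5689777443853188 [ 0.1286169  -1.17986836 -1.47220364]
```

View pics/mwrist.png

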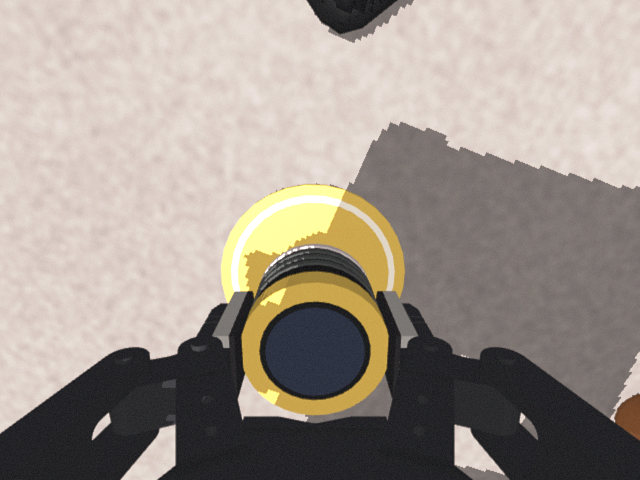

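Yellow is held upright over the middle of its pad, with its top at (315,350). I'll lower it.

```bash
python3 -m handwheel '[[-1,0,0,-0.1,0],[-1,0,0,-0.2,0],[-1,0,0,-0.3,0],[-1,0,0,-0.38,0],[-1,0,0,-0.44,0],[-1,0,0,-0.44,0]]'| egrep 'eef|ft_'
for i in 1 2; do python3 -m handwheel '[[-1,0,0,-0.02,0],[-1,0,0,-0.02,0]]' | egrep 'eef|ft_'; done
```

```text
eef_pos: [0.6445, 0.1898, 0.0361]
ft_force: [-0.3, 0.4, -2.2]
eef_pos: [0.6447, 0.1898, 0.0358]
ft_force: [0.7, -0.4, -1.2]
eef_pos: [0.6449, 0.1899, 0.0352]
ft_force: [0.4, 0.6, 0.9]
```

```bash
python3 -m handwheel '[[-1,0,0,-0.02,0],[-1,0,0,-0.02,0]]' | egrep 'eef|ft_'
```

```text
eef_pos: [0.6449, 0.1899, 0.0352]
ft_force: [-5.3, -0.4, 10.9]
```

```bash
python3 -m handwheel '[[0.2,0,0,0.02,0],[0.3,0,0,0.02,0],[0.4,0,0,0.02,0],[0.5,0,0,0.02,0],[0.5,0,0,0.02,0],[0.5,0,0,0.02,0]]' 20
python3 -m handwheel '[[0.5,0,0,0.3,0],[0.5,0,0,0.9,0],[0.6,0,0,1.7,0],[1,0,0,2.5,0],[1,0,0,3.1,0],[1,0,0,3.5,0],[1,0,0,3.5,0]]'
python3 m.py wrist,side n .645,.190,.048,.025; python3 p.py wrist nn yellow_pad
```

```text
clock: 24.65
eef_pos: [0.6447, 0.1898, 0.0349]
orientation: [[0.923, 0.385, -0.0], [0.385, -0.923, 0.0], [-0.0, -0.0, -1.0]]
ft_force: [-0.2, -0.6, 0.8]
opening: 0.749
grip_force: 0.0
clock: 25.35
eef_pos: [0.6454, 0.19, 0.1778]
orientation: [[0.923, 0.385, 0.004], [0.385, -0.923, 0.001], [0.004, 0.001, -1.0]]
ft_force: [0.2, 0.3, -0.1]
opening: 0.999
grip_force: 0.0
wrist .645,.190,.048,.025 (array([0.6445, 0.1891, 0.0253, 0.049 ]), 4001)
side .645,.190,.048,.025 (array([0.6429, 0.1895, 0.026 , 0.0486]), 677)
25.45 [0.64453157 0.1897916  0.17449672] 0.9995007883605931
wrist yellow_pad 0.88 0.645 0.1899 0.0461 5195
25.55 [0.64425767 0.18973238 0.1735408 ] 0.9997004443283717 [-0.08380583  0.85599679  0.14901664]
```

View pics/nwrist.png

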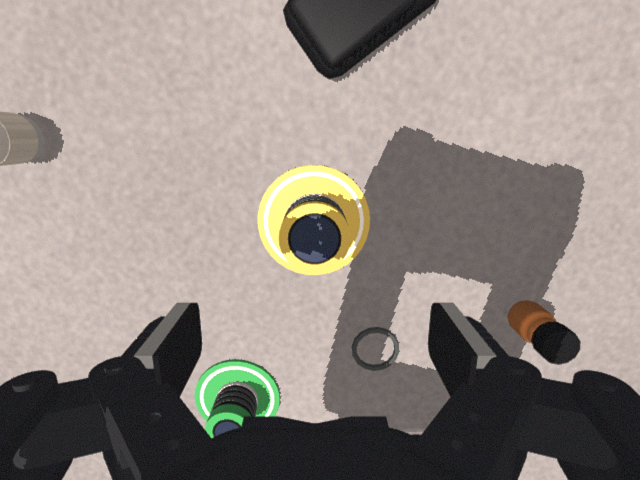

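Yellow stands centred in its ring at (314,220), and the jar at (540,330) is untouched. Last is red.

```bash
python3 -m handwheel '[[1,-0.5,-0.48,0,0],[1,-1.3,-1.24,0,0],[1,-2.1,-2.0,0,0],[1,-3.0,-2.86,0,0],[1,-3.8,-3.62,0,0],[1,-4.5,-4.3,0,0],[1,-4.85,-4.63,0,0],[1,-4.85,-4.63,0,0]]'
python3 -m handwheel '[[1,0,0,-0.4,0],[1,0,0,-1.1,0],[1,0,0,-1.8,0],[1,0,0,-2.1,0],[1,0,0,-2.1,0]]'
python3 m.py wrist o .4501,.0046,.05,.031
```

```text
clock: 26.35
eef_pos: [0.4491, 0.0034, 0.1744]
orientation: [[0.924, 0.383, -0.001], [0.383, -0.924, -0.0], [-0.001, -0.0, -1.0]]
ft_force: [0.3, -0.2, -1.0]
opening: 1.002
grip_force: 0.0
clock: 26.85
eef_pos: [0.45, 0.005, 0.0894]
orientation: [[0.923, 0.385, -0.003], [0.385, -0.923, 0.001], [-0.003, -0.002, -1.0]]
ft_force: [0.4, 0.7, 0.6]
opening: 1.001
grip_force: 0.0
wrist .4501,.0046,.05,.031 (array([0.4499, 0.0044, 0.0313, 0.051 ]), 13175)
26.9 [0.45075695 0.004875   0.09080812] 1.0015949609316748
```

```bash
python3 -m handwheel '[[1,-0.01,0,-0.4,0],[1,-0.01,0,-0.9,0],[1,-0.01,0,-1.2,0],[1,-0.01,0,-1.3,0],[0.8,-0.01,0,-1.3,0],[-1,-0.01,0,-1.3,0],[-1,-0.01,0,-1.3,0],[-1,-0.01,0,-1.3,0]]' 80; python3 -m handwheel '[[-1,0,0,0,0],[-1,0,0,0,0]]'
python3 -m handwheel '[[-1,0,0,0.1,0],[-1,0,0,0.3,0],[-1,0,0,0.7,0],[-1,0,0,1.2,0],[-1,0,0,1.7,0],[-1,0,0,2.2,0],[-1,0,0,2.5,0],[-1,0,0,2.5,0]]'
python3 p.py wrist,side q red_pad
```

```text
clock: 27.7
eef_pos: [0.4509, 0.0045, 0.0404]
orientation: [[0.923, 0.385, 0.001], [0.385, -0.923, -0.0], [0.001, 0.001, -1.0]]
ft_force: [-4.6, 0.7, 12.6]
opening: 0.697
grip_force: 84.0
clock: 27.9
eef_pos: [0.4509, 0.0045, 0.0404]
orientation: [[0.923, 0.385, 0.002], [0.385, -0.923, -0.0], [0.001, 0.001, -1.0]]
ft_force: [-4.2, -0.2, 12.0]
opening: 0.7
grip_force: 84.0
clock: 28.7
eef_pos: [0.451, 0.0045, 0.1407]
orientation: [[0.923, 0.385, 0.003], [0.385, -0.923, -0.0], [0.002, 0.001, -1.0]]
ft_force: [1.2, -0.6, -1.7]
opening: 0.7
grip_force: 86.3
wrist red_pad 0.67 0.4448 -0.1669 0.0526 10624
side red_pad 0.56 0.4414 -0.1636 0.0509 346
28.9 [0.44989334 0.00469144 0.1380562 ] 0.702352324077418 [ 0.14450231  0.88026894 -0.98720754]
```

```bash
python3 -m handwheel '[[-1,0,-0.4,0,0],[-1,-0.05,-1.2,0,0],[-1,-0.1,-2.0,0,0],[-1,-0.15,-2.8,0,0],[-1,-0.18,-3.5,0,0],[-1,-0.18,-4.0,0,0],[-1,-0.18,-4.27,0,0],[-1,-0.18,-4.27,0,0]]'
python3 -m handwheel '[[-1,0,0,-0.3,0],[-1,0,0,-0.8,0],[-1,0,0,-1.3,0],[-1,0,0,-1.7,0],[-1,0,0,-2.0,0],[-1,0,0,-2.05,0],[-1,0,0,-2.05,0]]'
python3 p.py wrist,side t red_pad
```

```text
clock: 29.7
eef_pos: [0.4429, -0.1669, 0.1383]
orientation: [[0.924, 0.383, -0.001], [0.383, -0.924, 0.001], [-0.001, -0.001, -1.0]]
ft_force: [-0.2, 1.1, -1.2]
opening: 0.705
grip_force: 86.4
clock: 30.4
eef_pos: [0.4432, -0.1658, 0.0568]
orientation: [[0.923, 0.385, -0.0], [0.385, -0.923, 0.0], [-0.0, -0.0, -1.0]]
ft_force: [-0.0, -0.0, -1.1]
opening: 0.701
grip_force: 86.4
wrist red_pad 0.67 0.4443 -0.1659 0.0522 13454
side red_pad 0.72 0.4427 -0.1648 0.0526 708
30.6 [ 0.44346952 -0.16631424  0.05767241] 0.7025907931888299 [ 0.28991862 -0.42479043 -1.47405478]
```

View pics/twrist.png

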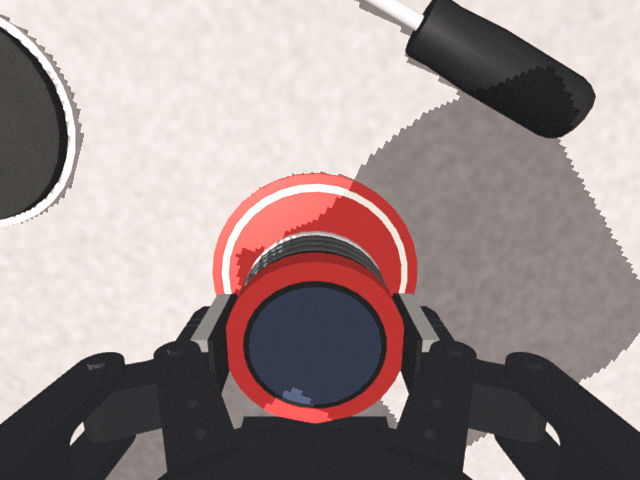

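Red is upright over the middle of its pad, with its top at (315,345). I'll lower it.

```bash
python3 -m handwheel '[[-1,0,0,-0.1,0],[-1,0,0,-0.22,0],[-1,0,0,-0.34,0],[-1,0,0,-0.44,0],[-1,0,0,-0.5,0],[-1,0,0,-0.5,0]]'| egrep 'eef|ft_'
for i in 1 2; do python3 -m handwheel '[[-1,0,0,-0.02,0],[-1,0,0,-0.02,0]]' | egrep 'eef|ft_'; done
```

```text
eef_pos: [0.4429, -0.1661, 0.0366]
ft_force: [-0.4, -0.2, -1.0]
eef_pos: [0.4432, -0.1662, 0.0362]
ft_force: [-0.7, 0.4, -2.0]
eef_pos: [0.4431, -0.1662, 0.0354]
ft_force: [0.6, 0.5, -2.0]
```

```bash
for i in 1 2; do python3 -m handwheel '[[-1,0,0,-0.02,0],[-1,0,0,-0.02,0]]' | egrep 'eef|ft_'; done
```

```text
eef_pos: [0.4431, -0.1662, 0.0346]
ft_force: [-0.4, 0.4, -1.6]
eef_pos: [0.4431, -0.1662, 0.0344]
ft_force: [-5.7, 2.4, 13.4]
```

```bash
python3 -m handwheel '[[0.5,0,0,0.02,0],[0.6,0,0,0.02,0],[0.7,0,0,0.02,0],[0.85,0,0,0.02,0],[0.9,0,0,0.02,0],[0.9,0,0,0.02,0]]' 20
python3 -m handwheel '[[0.9,0,0,0.3,0],[0.9,0,0,0.9,0],[0.9,0,0,1.7,0],[1,0,0,2.6,0],[1,0,0,3.4,0],[1,0,0,4.0,0],[1,0,0,4.2,0],[1,0,0,4.2,0]]'
python3 m.py wrist,side u .443,-.166,.044,.031 .465,.1915,.044,.019 .6445,.1895,.048,.025 .646,-.183,.044,.013 .637,-.007,.055,.013; python3 p.py wrist uu red_pad
python3 - <<'E'
import cv2
a=[cv2.imread("pics/u%s.png"%n) for n in("wrist","side")]
cv2.imwrite("pics/u.png",cv2.resize(cv2.hconcat(a),(800,300),interpolation=cv2.INTER_AREA))
E
```

```text
clock: 32.6
eef_pos: [0.4431, -0.1662, 0.0345]
orientation: [[0.923, 0.385, -0.0], [0.385, -0.923, 0.0], [-0.0, -0.0, -1.0]]
ft_force: [-0.2, 0.3, 0.2]
opening: 0.944
grip_force: 0.0
clock: 33.4
eef_pos: [0.4434, -0.1663, 0.2038]
orientation: [[0.923, 0.385, 0.002], [0.385, -0.923, -0.001], [0.001, 0.002, -1.0]]
ft_force: [0.3, -0.4, -1.0]
opening: 1.004
grip_force: 0.0
wrist .443,-.166,.044,.031 (array([ 0.4423, -0.167 ,  0.0312,  0.045 ]), 5015)
wrist .465,.1915,.044,.019 None
wrist .6445,.1895,.048,.025 None
wrist .646,-.183,.044,.013 None
wrist .637,-.007,.055,.013 None
side .443,-.166,.044,.031 (array([ 0.4436, -0.1664,  0.0338,  0.0447]), 374)
side .465,.1915,.044,.019 (array([0.4647, 0.1908, 0.0203, 0.0444]), 429)
side .6445,.1895,.048,.025 (array([0.644 , 0.1894, 0.0261, 0.0486]), 673)
side .646,-.183,.044,.013 (array([ 0.6444, -0.1831,  0.0152,  0.0444]), 73)
side .637,-.007,.055,.013 (array([ 0.6382, -0.0075,  0.0149,  0.0553]), 122)
33.5 [ 0.44275297 -0.16596297  0.20171311] 0.9962822867083568
wrist red_pad 0.92 0.4438 -0.1663 0.0515 5119
33.6 [ 0.44270445 -0.16594163  0.20137677] 0.9980316456706865 [-0.09766617  0.14043143 -0.35611051]
```

View pics/u.png

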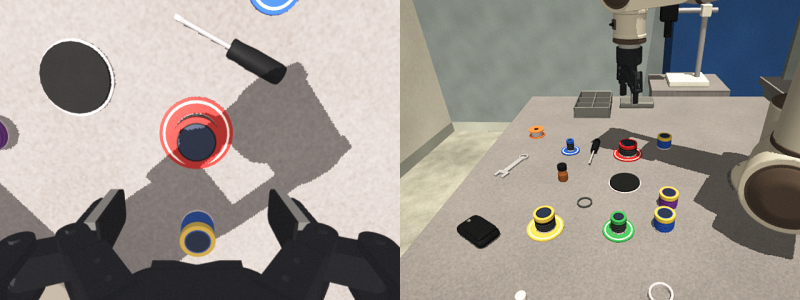

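All four sections stand upright and centred on their own pads. The stand is empty, and the jar at (562,172) in the right-hand view hasn't moved. I'll hand the job in.

```bash
python3 -c "
from bench import r
print(r.job_done())"
```

```text
the job is handed in; nothing more can be done
None
```

I took the stack apart in order (blue, green, yellow, red), each section now stands upright and centred in the ring on its own pad, the jar was not moved, and I handed the job in at about 34 s of the 115 s allowed.

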